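# Hang the cleaned steering wheel on the keeper hook

### The arm

A 7-joint arm with a two-finger parallel gripper is mounted at the origin on the work surface. World frame = base frame: x ahead of the robot, y to its left, z up, the work surface at z = 0. Lengths are in mm, angles in rad, forces in N, time in s.
With the tool pointing down it reaches from about 400 to 900 mm from the base axis. Payload 5.5 kg.
Tool frame: the origin (TCP) lies at the very end of the fingers, on their centre line; the grasp point (between the pads) lies 19 mm behind it; x points along the fingers, z is the direction in which the jaws open and shut, and the axes are right-handed (so a half turn about x gives the same grasp; the last joint's range is limited). The gripper opens to 85 mm and grips with 20 to 120 N. Pads are 22 mm wide; open, the fingers measure 114 mm over their backs; the gripper's body (76 mm by 85 mm) begins 54 mm behind the grasp point. The pads swing forward as they close: fully open they stand 13 mm farther back than shut.
Start: joints at [1.429, 0.501, -0.427, 1.55, 0.221, 1.138, -0.21], TCP at [256.025, -597.454, 231.31] pointing down, gripper open.
Joint ranges: [-2.88, 2.88], [-0.31, 2.03], [-1.54, 1.56], [0.2, 2.42], [-1.41, 4.55], [0.19, 2.02], [-2.57, 2.57]. Speed limits (rad/s): [2.57, 2.57, 3.14, 3.14, 3.14, 3.14, 3.14].

### API

Orientations are given as [roll, pitch, yaw] about the fixed x, y, z axes, in that order (R = Rz(yaw) Ry(pitch) Rx(roll)).
In Python, from workcell import readout, imaging, arm gives the robot as it stands.
- The arm moves only by the tool drive_tool, never from a script. Its argument "rows" is a list of rows, each an object with "angular": the turn, a rotation vector about the tool's x, y, z in rad, a list of three; "translation": the shift along the tool's x, y, z in m, a list of three; "claw": the finger opening in m, from 0 to 0.0854. In form: [{"angular": [ax, ay, az], "translation": [tx, ty, tz], "claw": claw}, ...]. A call has 1 to 8 rows; each row shifts and turns the commanded pose from where the row before left it, along the tool's axes as they then stand; what a row does not reach is not made up. A row lasts 1/10 s, in which the tool goes at most 50 mm and 8.59 degrees, less where a joint would pass 70% of its speed; a pose out of reach is approached as far as the arm can. A call is refused whole if a number of a shift passes 0.05 or a number of a turn 0.15, either way. A call with a gripper value outside its range is refused whole. The fingers move at their own pace and stop on an object; the grip force is fixed at half the most. Time passes only in rows, so rows that do not move let the fingers close. It gives the time, the measured TCP pose, the force and the opening at its end, in the units of the state.
- readout.get_obs(): the state, without advancing time (a new reading comes with each control period).
- imaging.snapshot(name): name is "side" or "top"; returns a dict with "frame" (384x512x3 uint8, red, green, blue), "K" (3x3 intrinsics, pixels), "cam_to_world" (4x4, takes a point from camera to world coordinates). Camera axes: x right, y down, z forward; pixel columns grow to the right and rows downward; lengths in mm; the calibration is good to about 2 mm. A picture is of the moment at which its call begins. There is no depth.
- arm.job_done(): hands the job in, once; it reports no verdict.
The state is a dict: "time": time; "joints": joint angles; "joint_vel": joint speeds; "joint_efforts": joint torques, N m; "tcp_pos": TCP position; "ee_rot": TCP orientation; "wrist_force": force on the tool from outside, world axes, zero at the start; "moment": the same for the moment, N m; "finger_gap": opening from 0.0 (shut) to 1.0 (fully open).
Only numpy, scipy, OpenCV 4.12 (cv2) and the standard library are available. Lean on these libraries where they do the work, as an engineer would, in place of code of your own. Each camera call takes 0.05 s, during which the arm holds its last target.

### The job

Take the steering wheel by its rim, lift it out of the bench cradle and hang it on the J-hook of the bolted-down stand: press the rim gently down past the sprung keeper until it is home in the bottom of the hook and the keeper has sprung shut above it, and let the hook take the wheel's weight before you let go. Do not force or jolt the hook, do not drop the wheel, and leave the other things on the bench where they are.

Things in the scene. Friction and masses are not known exactly. Their poses are not given: they have to be found in the camera images.
- wheel: Black sports steering wheel, 0.6 to 0.8 kg, upright in the cradle. Origin: its centre (near its centre of mass); x = axle, level; z to 12 o'clock. Rim section round, 26 mm thick, flanks flattened 9 mm wide; centreline a 132 mm radius circle in the plane x = 0; 290 mm overall. Flat spokes 26 mm wide, 4 mm thick at 3, 6, 9 o'clock, hub radius 32 mm: above the hub it is open (87 mm from hub to rim).
- rim_top (a point): Centre of the rim's section at 12 o'clock of the wheel (132 mm above its centre); axes as the wheel's. The rim can be gripped across its 26 mm from above; 30 degrees to either side of 12 o'clock (66 mm sideways and 18 mm lower than this point) leaves 12 o'clock free for the hook.
- cradle: Fixed grey and black plastic bench cradle. Origin: middle of its underside; x across its slot, y along it. Two cheeks 190 mm long rise to 65 mm above the bench; the bottom of the rim stands about 50 mm deep in the 29 mm slot between them and may lean about 3 degrees. The wheel comes out straight up, clear once raised 55 mm.
- stand: Fixed steel hook stand: foot 130 x 120 x 8 mm, square 20 mm post 363 mm high. Origin on the bench below the front face of the hook's back plate; z up; the J-hook points along -x, y lies across it. The hook is rigid, clamped to the post by a thumbscrew collar at a height set by hand: its bowl bottom is 274 to 290 mm above the bench, not measured; find it by feel or by looking.
- hook_place (a point): Fixed to the stand at x = -22 mm, y = 0, 282 mm up: bottom of the hook's bowl at the middle setting; the real one is up to 8 mm higher or lower. A 10 mm bar (underside 10 mm below the bowl bottom) leaves the back plate (x = 0, 20 mm wide, 62 mm high), carries a 26 mm wide saddle, lowest at x = -22 mm, and turns up at x = -58 mm to a tip 51 mm above the bowl bottom.
- home_place (a point): Fixed to the stand at x = -22 mm, y = 0, 163 mm up: where the wheel's centre is once it hangs home, at the middle height setting (really up to 8 mm higher or lower): the rim's section centre is then 13 mm above the bowl bottom. The rim goes in best with its section centre at x = -17 to -23 mm, the wheel's axle along the stand's x.
- keeper (a joint): Sprung tongue in the hook's mouth: 0 rad shut, grows as pressed down, stop 1.35. 30 mm long, 13 mm wide, hinged inside the tip (x = -53 mm, 45 mm above the bowl bottom); shut it lies level, leaving 23 mm to the back plate. Passing it takes about 8 to 15 N down in all, more than the wheel's weight, and turns it 0.4 to 1.1 rad; it springs shut with the rim still 2 to 15 mm above home.
- spray: White trigger spray bottle 80 mm in diameter, 203 mm high, standing; origin under its base. Leave alone.
- polish_jar: Jar of polish 68 mm in diameter, 70 mm high; origin under its base. Leave alone.
- foam_pad: Round grey foam polishing pad 132 mm in diameter, 36 mm high, lying flat; origin under its middle. Leave alone.
- brush: Detailing brush lying on the bench along its x axis; origin on its underside. Leave alone.

How it is judged (in metres and radians):
On the way, in this order (a step that is already met when the one before it is completed fails the run):
1. the wheel is held by the fingers and lifted clear of the cradle (contact force between the fingers and wheel above 2 N and contact force between wheel and cradle below 0.1 N and distance of wheel from where it was at the start of the episode above 0.05 m), for 0.2 s.
2. the rim, still held, presses the keeper open (contact force between the fingers and wheel above 2 N and value of joint keeper above 0.3 rad), for 0.05 s.
3. still held, the rim is home below the shut keeper and the hook carries at least 5 N (contact force between the fingers and wheel above 2 N and value of joint keeper below 0.12 rad and contact force between wheel and stand above 5 N and z of wheel in the frame of stand below 0.182 m), for 0.3 s.
At the end, for the whole second after the job is handed in: The wheel hangs released and at rest by its rim in the J-hook: keeper shut (under 0.12 rad), the hook carries over 4 N, wheel centre 148 to 182 mm above the bench and, in the stand's frame, x -55 to 0 mm, y within 30 mm; swaying under 0.08 m/s and 0.7 rad/s (value of joint keeper below 0.12 rad and contact force between wheel and stand above 4 N and contact force between wheel and the fingers below 0.1 N and z of wheel in the frame of stand between 0.148 and 0.182 m and x of wheel in the frame of stand between -0.055 and 0 m and y of wheel in the frame of stand between -0.03 and 0.03 m and linear speed of wheel below 0.08 m/s and angular speed of wheel below 0.7 rad/s); the robot touches nothing.
It fails at once if the wheel is forced or jolted against the hook or its stand (over 20 N) (contact force between wheel and stand above 20 N).
It fails at once if the gripper or arm pushes the hook or its stand (over 15 N) (contact force between the arm and stand above 15 N).
It fails at once if the wheel is dropped (its centre below 120 mm) (height (world z) of wheel below 0.12 m).
It fails at once if a bystander is moved by over 30 mm or the spray bottle tipped (distance of any of spray, polish_jar, foam_pad, brush from where it was at the start of the episode above 0.03 m or angle between spray's own z axis and vertical above 0.3 rad).
It also fails if it takes over 72 s, if anything falls off the work surface, if the arm or the gripper's body presses on something with over 40 N, if the wrist force passes 120 N, or if a joint passes its speed limit or range.

## Working session

There is one attempt and no reset: what is moved stays moved. The work goes in short steps, Python scripts to look and compute and a tool call to move; the robot and the scene stay as the last step left them, time stands still between calls to the robot, and variables do not carry over. Pictures are saved under pics/ and viewed, and the job is handed in when it is done.

Besides the shell and the picture viewer there is one more tool, called as name(argument=value, ...) on one line, values as JSON. drive_tool: Moves the arm, as the interface text tells. Its arguments: {"type":"object","properties":{"rows":{"type":"array"}},"required":["rows"]}

```bash
mkdir -p pics; ls; cat > h.py <<'E'
import numpy as np, cv2
from workcell import readout, imaging, arm
def snap(n,out):
    s=imaging.snapshot(n); cv2.imwrite('pics/'+out+'.png',s['frame'][:,:,::-1]); np.savez('pics/'+out+'.npz',**s); return s
def ray(s,u,v):
    K=np.array(s['K']);T=np.array(s['cam_to_world']); d=T[:3,:3]@np.linalg.inv(K)@np.array([u,v,1.]); return T[:3,3],d/np.linalg.norm(d)
def onz(s,u,v,z):
    o,d=ray(s,u,v); return o+d*(z-o[2])/d[2]
def tri(s1,p1,s2,p2):
    o1,d1=ray(s1,*p1);o2,d2=ray(s2,*p2)
    A=np.stack([d1,-d2],1);t=np.linalg.lstsq(A,o2-o1,rcond=None)[0]
    a=o1+t[0]*d1;b=o2+t[1]*d2;return (a+b)/2,np.linalg.norm(a-b)
def proj(s,p):
    T=np.linalg.inv(np.array(s['cam_to_world']));c=T[:3,:3]@np.array(p,float)+T[:3,3];q=np.array(s['K'])@c;return q[:2]/q[2]
E
python3 - <<'E'
from h import *
np.set_printoptions(precision=3,suppress=True)
for n in('side','top'):
    s=snap(n,n+'0');print(n,s['K'],s['cam_to_world'])
print(readout.get_obs())
E
```

```text
pics
side [[355.186   0.    255.994]
 [  0.    355.186 187.25 ]
 [  0.      0.      1.   ]] [[ -0.869  -0.364   0.335 199.838]
 [ -0.495   0.617  -0.613 649.281]
 [  0.016  -0.698  -0.716 975.44 ]
 [  0.      0.      0.      1.   ]]
top [[364.711   0.    262.744]
 [  0.    364.711 192.434]
 [  0.      0.      1.   ]] [[   0.005   -0.993    0.118  441.667]
 [  -1.      -0.005   -0.004   14.252]
 [   0.005   -0.118   -0.993 1444.688]
 [   0.       0.       0.       1.   ]]
{'time': 0.1, 'joints': array([ 1.429,  0.502, -0.427,  1.551,  0.221,  1.138, -0.21 ]), 'joint_vel': array([-0.001, -0.003,  0.   , -0.002, -0.   ,  0.001,  0.001]), 'joint_efforts': array([ -0.012, -57.081,  -5.838, -28.175,   0.011,   0.006,  -0.   ]), 'tcp_pos': array([ 255.704, -596.927,  230.359]), 'ee_rot': array([3.11 , 1.569, 1.944]), 'wrist_force': array([-0.428, -0.55 , -0.204]), 'moment': array([0.011, 0.016, 0.044]), 'finger_gap': 1.0023137536117674}
```

View pics/side0.png

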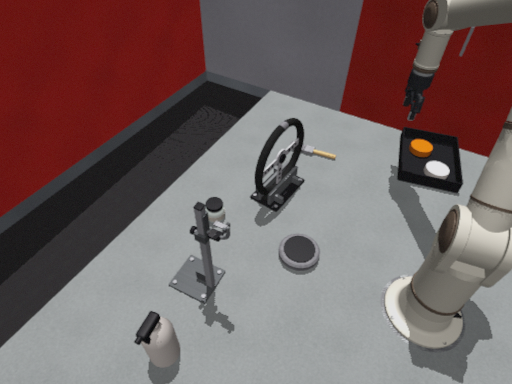

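View pics/top0.png

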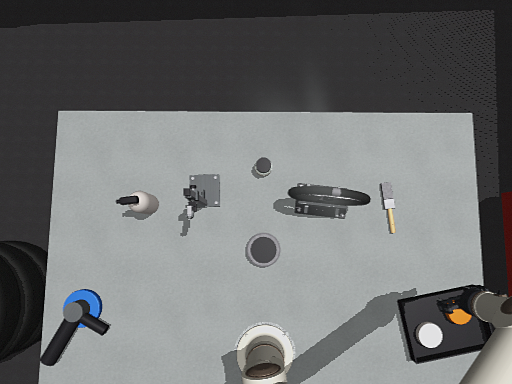

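```bash
python3 - <<'E'
import cv2,numpy as np
t=cv2.imread('pics/top0.png');s=cv2.imread('pics/side0.png')
def z(i,x,y,w,h,k,n):cv2.imwrite(f'pics/{n}.png',cv2.resize(i[y:y+h,x:x+w],None,fx=k,fy=k,interpolation=cv2.INTER_CUBIC))
a=cv2.resize(t[165:225,170:245],None,fx=8,fy=8,interpolation=2)
cv2.imwrite('pics/za.png',a)
z(t,270,170,130,60,6,'zb'); z(s,160,190,90,120,5,'zc'); z(s,240,110,100,110,5,'zd')
E
```

```text
(no output)
```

View pics/za.png

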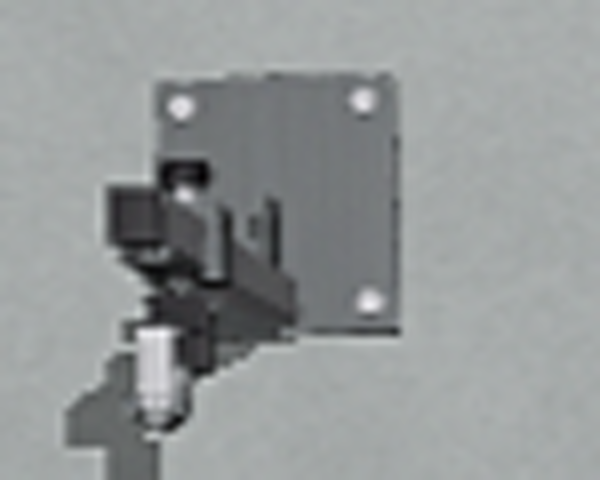

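View pics/zb.png

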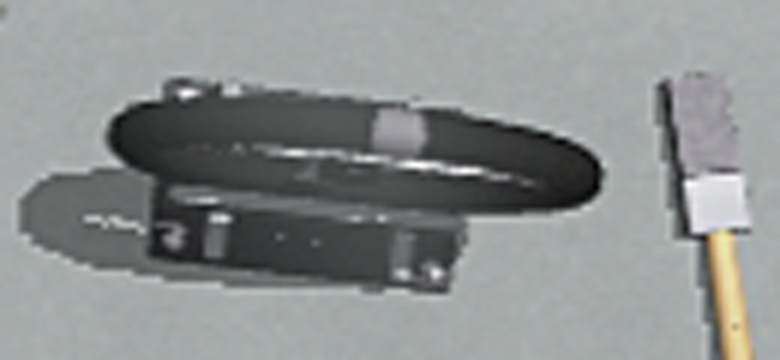

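View pics/zc.png

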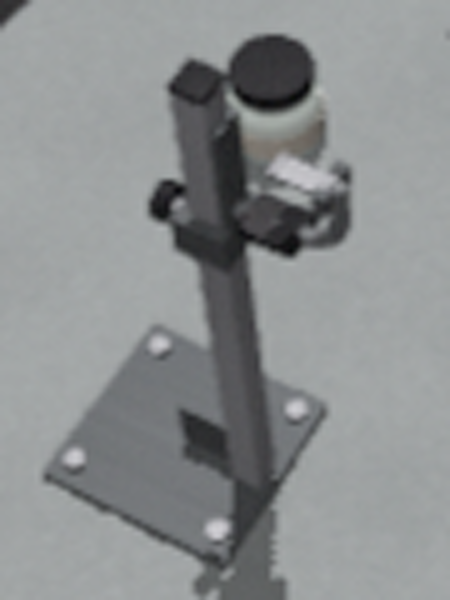

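View pics/zd.png

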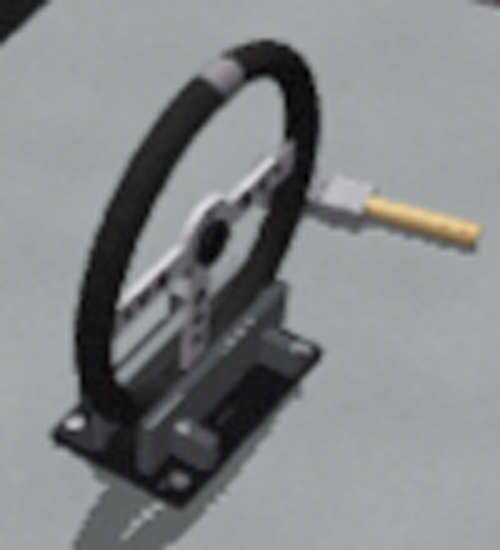

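```bash
cat > m.py <<'E'
from h import *
np.set_printoptions(precision=1,suppress=True)
T=np.load('pics/top0.npz');S=np.load('pics/side0.npz')
A=lambda u,v:((u+.5)/8-.5+170,(v+.5)/8-.5+165)
B=lambda u,v:((u+.5)/6-.5+270,(v+.5)/6-.5+170)
C=lambda u,v:((u+.5)/5-.5+160,(v+.5)/5-.5+190)
D=lambda u,v:((u+.5)/5-.5+240,(v+.5)/5-.5+110)
E
python3 - <<'E'
from m import *
print('foot bolts top');
for p in[(181,107),(363,100),(370,301)]:print(onz(T,*A(*p),10))
print('foot bolts side')
for p in[(160,346),(297,410),(218,530),(75,458)]:print(onz(S,*C(*p),10))
print('foot corners top z8')
for p in[(156,82),(398,74),(400,330)]:print(onz(T,*A(*p),8))
print('foot corners side z8')
for p in[(155,325),(327,405),(225,562),(43,474)]:print(onz(S,*C(*p),8))
print('post top',tri(T,A(133,217),S,C(197,82)),onz(T,*A(133,217),363),onz(S,*C(197,82),363))
print('tip',tri(T,A(160,418),S,C(342,172)))
print('keeper?',tri(T,A(155,330),S,C(280,160)), tri(T,A(157,372),S,C(305,178)))
print('mark',tri(T,B(400,131),S,D(222,73)))
print('brush, jar')
for p in [(262.5,160)]:print(onz(T,*p,70))
print('spray',onz(T,145,202,120),'pad',onz(T,263,250,36))
print('wheel ends',onz(T,*B(112,130),165),onz(T,*B(598,182),165))
for p in[(165,185),(465,215),(445,290),(150,258)]:print('cr',onz(T,*B(*p),65),onz(T,*B(*p),5))
for p in[(52,435),(178,505),(322,350)]:print('cr side',onz(S,*D(*p),0))
E
```

```text
foot bolts top
[668.1 288.7  10. ]
[672.1 198.4  10. ]
[571.8 192.9  10. ]
foot bolts side
[671.3 201.3  10. ]
[570.9 196.   10. ]
[566.4 285.3  10. ]
[667.8 290.3  10. ]
foot corners top z8
[680.9 301.8   8. ]
[685.7 181.4   8. ]
[557.7 178.    8. ]
foot corners side z8
[684.5 189.3   8. ]
[557.6 182.8   8. ]
[552.1 298.8   8. ]
[678.6 307.5   8. ]
post top (array([572. , 239.4, 357.5]), np.float64(1.291591979118222)) [570.8 237.9 363. ] [569.3 243.2 363. ]
tip (array([498.3, 232.4, 330.6]), np.float64(1.623716279763016))
keeper? (array([531.7, 236.4, 322.8]), np.float64(0.27939988970555835)) (array([516.7, 236.4, 318.7]), np.float64(1.775730626237585))
mark (array([ 581.3, -224.3,  297.4]), np.float64(1.7399083950186456))
brush, jar
[729.8   9.7  70. ]
spray [561.2 436.8 120. ] pad [387.2   5.9  36. ]
wheel ends [597.9 -81.6 165. ] [ 568.7 -367.5  165. ]
cr [ 575.2 -122.6   65. ] [ 581.  -128.5    5. ]
cr [ 557.2 -312.5   65. ] [ 562.2 -326.7    5. ]
cr [ 509.7 -298.8   65. ] [ 512.6 -312.4    5. ]
cr [ 528.9 -112.8   65. ] [ 532.7 -118.4    5. ]
cr side [ 652.1 -131.8    0. ]
cr side [ 538.9 -118.5    0. ]
cr side [ 515.1 -318.1    0. ]
```

```bash
cat >> h.py <<'E'
from scipy.spatial.transform import Rotation as Ro
def targ(yaw_deg,tilt_deg,sgn=1):
    y=np.radians(yaw_deg);t=np.radians(tilt_deg)
    ax=np.array([np.cos(y),np.sin(y),0]);py=np.array([-np.sin(y),np.cos(y),0])
    x=np.sin(t)*py+np.array([0,0,-np.cos(t)]);z=sgn*ax
    return np.stack([x,np.cross(z,x),z],1)
def cur():
    o=readout.get_obs();return o['tcp_pos'],Ro.from_euler('xyz',o['ee_rot']).as_matrix(),o
E
python3 - <<'E'
from m import *
print('knob',tri(T,A(185,172),S,C(165,200)))
print('post base',onz(S,*C(255,487),8))
p,R,o=cur();print(p);print(R.round(3))
for s in(1,-1):
    Rt=targ(-5.8,15,s);print(s,Ro.from_matrix(R.T@Rt).as_rotvec().round(3))
E
```

```text
knob (array([603.8, 240.9, 249.5]), np.float64(1.5464818697032012))
post base [564.3 251.    8. ]
[ 255.7 -596.9  230.4]
[[-0.   0.9  0.4]
 [ 0.   0.4 -0.9]
 [-1.   0.  -0. ]]
1 [-1.1  0.1  0.2]
-1 [ 2.1  0.3 -0.2]
```

drive_tool(rows=[{"angular": [-0.137, 0, 0], "translation": [-0.015, 0, 0], "claw": 0.0854}, {"angular": [-0.137, 0, 0], "translation": [-0.015, 0, 0], "claw": 0.0854}, {"angular": [-0.137, 0, 0], "translation": [-0.015, 0, 0], "claw": 0.0854}, {"angular": [-0.137, 0, 0], "translation": [-0.015, 0, 0], "claw": 0.0854}, {"angular": [-0.137, 0, 0], "translation": [-0.015, 0, 0], "claw": 0.0854}, {"angular": [-0.137, 0, 0], "translation": [-0.015, 0, 0], "claw": 0.0854}, {"angular": [-0.137, 0, 0], "translation": [-0.015, 0, 0], "claw": 0.0854}, {"angular": [-0.137, 0, 0], "translation": [-0.015, 0, 0], "claw": 0.0854}])

```text
time: 0.9
tcp_pos: [255.7, -597.2, 351.3]
ee_rot: [2.04, 1.57, 1.975]
wrist_force: [0.6, -0.8, -0.3]
finger_gap: 0.998
```

```bash
cat > n.py <<'E'
import sys
from h import *
np.set_printoptions(precision=4,suppress=True)
# args: yaw tilt x y z
a=list(map(float,sys.argv[1:]))
p,R,o=cur();Rt=targ(a[0],a[1]);d=np.array(a[2:5])-p
print('p',p,'t',o['time'],'F',o['wrist_force'],'gap',o['finger_gap']);print('yaw',np.degrees(np.arctan2(R[1,2],R[0,2])),'j',o['joints'])
print('rotvec',Ro.from_matrix(R.T@Rt).as_rotvec(),'d in cur tool',R.T@d/1000,'d in target tool',Rt.T@d/1000)
E
python3 n.py -5.8 15 577 -285 350
```

```text
p [ 255.7407 -597.1902  351.3124] t 0.9 F [ 0.584  -0.8418 -0.3107] gap 0.9976548963750228
yaw -3.691715558042797 j [ 1.5838  0.4612 -0.671   1.3902  0.285   1.3889  0.8481]
rotvec [ 0.0365 -0.0053  0.2608] d in cur tool [0.0015 0.3322 0.3005] d in target tool [0.0901 0.331  0.2881]
```

drive_tool(rows=[{"angular": [0.018, 0, 0.13], "translation": [0, 0.0, 0], "claw": 0.0854}, {"angular": [0.018, 0, 0.13], "translation": [0, 0, 0], "claw": 0.0854}, {"angular": [0, 0, 0], "translation": [0.01, 0.036, 0.032], "claw": 0.0854}, {"angular": [0, 0, 0], "translation": [0.01, 0.036, 0.032], "claw": 0.0854}, {"angular": [0, 0, 0], "translation": [0.01, 0.036, 0.032], "claw": 0.0854}, {"angular": [0, 0, 0], "translation": [0.01, 0.036, 0.032], "claw": 0.0854}, {"angular": [0, 0, 0], "translation": [0.01, 0.036, 0.032], "claw": 0.0854}, {"angular": [0, 0, 0], "translation": [0.01, 0.036, 0.032], "claw": 0.0854}])

```text
time: 1.7
tcp_pos: [471.4, -393.3, 347.4]
ee_rot: [1.592, 1.31, 1.485]
wrist_force: [0.3, -0.4, -0.6]
finger_gap: 1.0
```

```bash
python3 n.py -5.8 15 577 -285 350; python3 -c "
from h import *
snap('side','side1');snap('top','top1')"
```

```text
p [ 471.4239 -393.265   347.4364] t 1.7 F [ 0.3469 -0.3627 -0.6094] gap 1.000108327348154
yaw -6.069389927023359 j [ 1.2509  0.5314 -0.7433  1.3532  0.1191  1.504   0.4372]
rotvec [-0.0059 -0.004   0.0014] d in cur tool [0.0276 0.1156 0.0935] d in target tool [0.0282 0.115  0.0941]
```

View pics/side1.png

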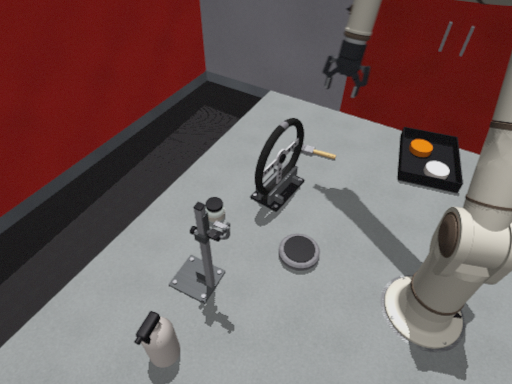

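drive_tool(rows=[{"angular": [0, 0, 0], "translation": [0.007, 0.029, 0.023], "claw": 0.0854}, {"angular": [0, 0, 0], "translation": [0.007, 0.029, 0.023], "claw": 0.0854}, {"angular": [0, 0, 0], "translation": [0.007, 0.029, 0.023], "claw": 0.0854}, {"angular": [0, 0, 0], "translation": [0.007, 0.028, 0.023], "claw": 0.0854}, {"angular": [0, 0, 0], "translation": [0, 0, 0], "claw": 0.0854}])

```text
time: 2.3
tcp_pos: [577.7, -279.6, 350.4]
ee_rot: [1.582, 1.307, 1.486]
wrist_force: [0.0, 1.3, -0.3]
finger_gap: 0.996
```

```bash
python3 n.py -5.8 15 577 -285 256; python3 -c "
from h import *
a=snap('side','side2');b=snap('top','top2')
cv2.imwrite('pics/z2.png',np.hstack([cv2.resize(a['frame'][60:220,230:390],None,fx=2.5,fy=2.5),cv2.resize(b['frame'][130:290,260:420],None,fx=2.5,fy=2.5)])[:,:,::-1])"
```

```text
p [ 577.7217 -279.5753  350.3516] t 2.3 F [ 0.0388  1.2873 -0.2721] gap 0.9964054317318983
yaw -5.4865704013440855 j [ 1.0263  0.5578 -0.7707  1.3201  0.1218  1.4672  0.2121]
rotvec [ 0.0045 -0.0043 -0.0024] d in cur tool [ 0.0896 -0.0299  0.0001] d in target tool [ 0.0897 -0.0297 -0.0002]
```

View pics/z2.png

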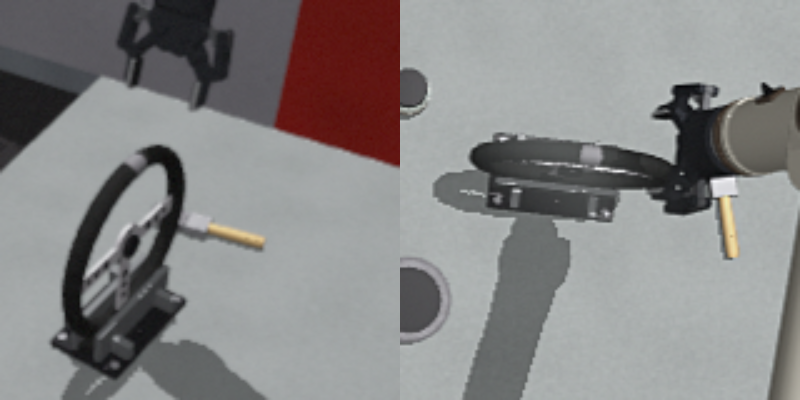

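drive_tool(rows=[{"angular": [0, 0, 0], "translation": [0.015, -0.005, 0], "claw": 0.0854}, {"angular": [0, 0, 0], "translation": [0.015, -0.005, 0], "claw": 0.0854}, {"angular": [0, 0, 0], "translation": [0.015, -0.005, 0], "claw": 0.0854}, {"angular": [0, 0, 0], "translation": [0.015, -0.005, 0], "claw": 0.0854}, {"angular": [0, 0, 0], "translation": [0.015, -0.005, 0], "claw": 0.0854}, {"angular": [0, 0, 0], "translation": [0.015, -0.005, 0], "claw": 0.0854}, {"angular": [0, 0, 0], "translation": [0, 0, 0], "claw": 0.0854}])

```text
time: 3.1
tcp_pos: [571.8, -292.4, 252.1]
ee_rot: [1.605, 1.309, 1.498]
wrist_force: [-0.5, -0.2, 0.5]
finger_gap: 1.0
```

```bash
python3 n.py -5.8 15 577 -285 256; python3 -c "
from h import *
a=snap('side','side3');b=snap('top','top3')
cv2.imwrite('pics/z3.png',np.hstack([cv2.resize(a['frame'][60:220,230:390],None,fx=2.5,fy=2.5),cv2.resize(b['frame'][130:290,260:420],None,fx=2.5,fy=2.5)])[:,:,::-1])"
```

```text
p [ 571.8446 -292.4306  252.0603] t 3.1 F [-0.4681 -0.2075  0.4996] gap 0.9997484134825679
yaw -6.056384720184801 j [ 1.0376  0.6277 -0.7399  1.4385  0.1641  1.2995  0.2261]
rotvec [-0.0066 -0.0075 -0.    ] d in cur tool [-0.0018  0.0087  0.0043] d in target tool [-0.0018  0.0087  0.0044]
```

View pics/z3.png

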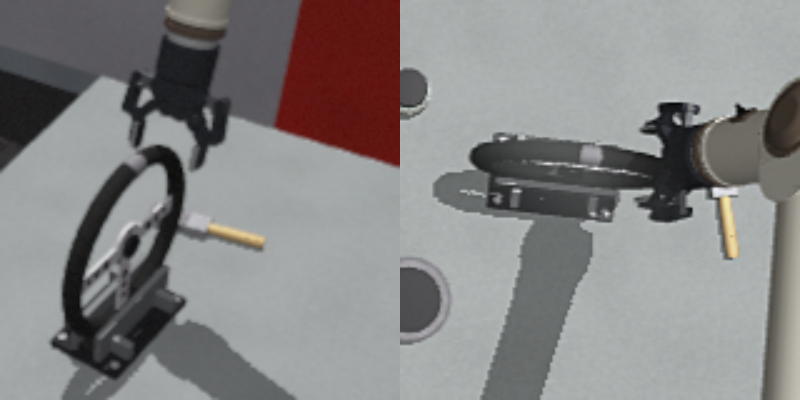

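```bash
python3 - <<'E'
from m import *
for n in('side','top','side','top'):
    s=snap(n,'x');o=readout.get_obs();print(n,o['tcp_pos'],o['time'],np.degrees(o['ee_rot']))
    for q in [(576.5,-290,274),o['tcp_pos'],(583,-224,292)]:
        x=proj(s,q); print(q,x, (x-np.array([230,60] if n=='side' else [260,130]))*2.5+(0 if n=='side' else np.array([400,0])))
E
```

```text
side [ 573.9 -292.5  255.8] 3.25 [90.8 75.1 84.8]
(576.5, -290, 274) [293.1 120.5] [157.9 151.1]
[ 573.9 -292.5  255.8] [293.6 124.7] [159.1 161.8]
(583, -224, 292) [283.1 125.4] [132.7 163.6]
top [ 574.2 -292.5  256.3] 3.3 [90.7 75.1 84.6]
(576.5, -290, 274) [355.2 194.1] [637.9 160.3]
[ 574.2 -292.5  256.3] [354.6 195.4] [636.4 163.6]
(583, -224, 292) [335.9 191.3] [589.7 153.3]
side [ 574.2 -292.5  256.4] 3.35 [90.6 75.1 84.6]
(576.5, -290, 274) [293.1 120.5] [157.9 151.1]
[ 574.2 -292.5  256.4] [293.6 124.5] [159.  161.4]
(583, -224, 292) [283.1 125.4] [132.7 163.6]
top [ 574.1 -292.6  256.4] 3.4 [90.7 75.1 84.6]
(576.5, -290, 274) [355.2 194.1] [637.9 160.3]
[ 574.1 -292.6  256.4] [354.6 195.4] [636.5 163.6]
(583, -224, 292) [335.9 191.3] [589.7 153.3]
```

drive_tool(rows=[{"angular": [0, 0, 0], "translation": [0.002, 0.007, 0.002], "claw": 0.0854}, {"angular": [0, 0, 0], "translation": [0, 0, 0], "claw": 0.02}, {"angular": [0, 0, 0], "translation": [0, 0, 0], "claw": 0.015}, {"angular": [0, 0, 0], "translation": [0, 0, 0], "claw": 0.015}, {"angular": [0, 0, 0], "translation": [0, 0, 0], "claw": 0.015}, {"angular": [0, 0, 0], "translation": [0, 0, 0], "claw": 0.015}, {"angular": [0, 0, 0], "translation": [0, 0, 0], "claw": 0.015}, {"angular": [0, 0, 0], "translation": [0, 0, 0], "claw": 0.015}])

```text
time: 4.2
tcp_pos: [576.3, -285.8, 255.4]
ee_rot: [1.588, 1.311, 1.481]
wrist_force: [-1.1, -1.5, 1.5]
finger_gap: 0.296
```

```bash
python3 n.py -5.8 15 577 -285 256; python3 -c "
from h import *
a=snap('side','side4');b=snap('top','top4')
cv2.imwrite('pics/z4.png',np.hstack([cv2.resize(a['frame'][60:220,230:390],None,fx=2.5,fy=2.5),cv2.resize(b['frame'][130:290,260:420],None,fx=2.5,fy=2.5)])[:,:,::-1])"
```

```text
p [ 576.2755 -285.7916  255.3934] t 4.2 F [-1.1451 -1.5199  1.4631] gap 0.2956421556554747
yaw -6.063140991088561 j [ 1.0292  0.622  -0.7432  1.4398  0.1623  1.296   0.2156]
rotvec [-0.0056 -0.003   0.0021] d in cur tool [-0.0004  0.001   0.0006] d in target tool [-0.0004  0.001   0.0006]
```

View pics/z4.png

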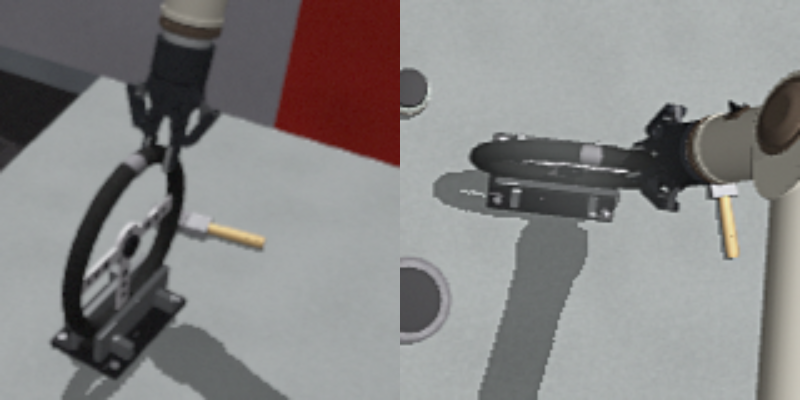

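drive_tool(rows=[{"angular": [0, 0, 0], "translation": [-0.005, 0.0013, 0], "claw": 0.015}, {"angular": [0, 0, 0], "translation": [-0.0087, 0.0023, 0], "claw": 0.015}, {"angular": [0, 0, 0], "translation": [-0.0087, 0.0023, 0], "claw": 0.015}, {"angular": [0, 0, 0], "translation": [-0.0087, 0.0023, 0], "claw": 0.015}, {"angular": [0, 0, 0], "translation": [-0.0087, 0.0023, 0], "claw": 0.015}, {"angular": [0, 0, 0], "translation": [-0.0097, 0.0026, 0], "claw": 0.015}, {"angular": [0, 0, 0], "translation": [-0.0097, 0.0026, 0], "claw": 0.015}, {"angular": [0, 0, 0], "translation": [-0.0097, 0.0026, 0], "claw": 0.015}])

```text
time: 5.1
tcp_pos: [576.6, -285.6, 327.5]
ee_rot: [1.588, 1.311, 1.482]
wrist_force: [0.7, -0.0, -6.4]
finger_gap: 0.294
```

drive_tool(rows=[{"angular": [0, 0, 0], "translation": [-0.0048, 0.0013, 0], "claw": 0.015}, {"angular": [0, 0, 0], "translation": [0, 0, 0], "claw": 0.015}, {"angular": [0, 0, 0], "translation": [0, 0, 0], "claw": 0.015}])

```text
time: 5.4
tcp_pos: [576.4, -285.6, 331.2]
ee_rot: [1.59, 1.311, 1.484]
wrist_force: [0.6, 0.3, -8.8]
finger_gap: 0.293
```

```bash
python3 n.py 2.8 15 400 170 333; python3 -c "
from h import *
a=snap('side','side5');b=snap('top','top5')
cv2.imwrite('pics/z5.png',np.hstack([cv2.resize(a['frame'][60:220,230:390],None,fx=2.5,fy=2.5),cv2.resize(b['frame'][130:290,260:420],None,fx=2.5,fy=2.5)])[:,:,::-1])"
```

```text
p [ 576.4085 -285.5873  331.2126] t 5.4 F [ 0.6171  0.269  -8.8074] gap 0.2932318604957352
yaw -6.044945577957791 j [ 1.0301  0.5693 -0.7617  1.3438  0.1311  1.4336  0.2117]
rotvec [-0.1505  0.0349  0.0016] d in cur tool [ 0.111   0.4201 -0.2234] d in target tool [ 0.1183  0.4483 -0.1539]
```

View pics/z5.png

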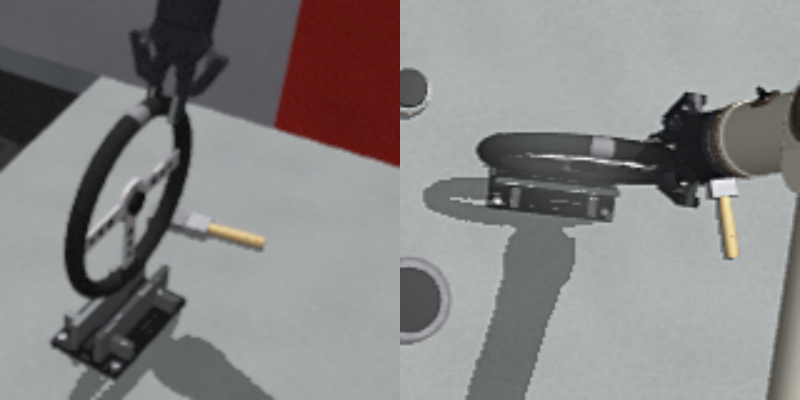

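```bash
python3 - <<'E'
from m import *
s=lambda u,v:(u/2.5+230,v/2.5+60); t=lambda u,v:((u-400)/2.5+260,v/2.5+130)
print('mark',tri(T,t(602,146),S,s(139,116)),tri(T,t(602,146),S,s(141,113)))
print('left',onz(T,*t(478,150),235))
print('prev mark',tri(T,t(591,155),S,s(134,162)),'left',onz(T,*t(472,157),165))
E
```

```text
mark (array([ 581.8, -224.5,  364. ]), np.float64(2.7891237761510848)) (array([ 580.2, -223.6,  369.5]), np.float64(4.74574110443024))
left [593.7 -86.3 235. ]
prev mark (array([ 581.1, -224.8,  294.6]), np.float64(1.1846303512931018)) left [592.4 -83.5 165. ]
```

```bash
python3 n.py 2.8 15 454 173.4 331; python3 -c "
from h import *
T=np.load('pics/top0.npz')['frame'];S=np.load('pics/side0.npz')['frame']
cv2.imwrite('pics/z6.png',np.hstack([cv2.resize(S[304:384,120:200],None,fx=5,fy=5),cv2.resize(T[165:245,105:185],None,fx=5,fy=5)])[:,:,::-1])"
```

```text
p [ 576.1887 -285.5395  330.7616] t 5.5 F [-0.3395  0.2508 -7.5873] gap 0.29493088340127843
yaw -6.049488283132895 j [ 1.0301  0.5697 -0.7615  1.3443  0.131   1.4336  0.2117]
rotvec [-0.1507  0.0343  0.001 ] d in cur tool [ 0.1149  0.4284 -0.1699] d in target tool [ 0.12    0.4486 -0.0996]
```

View pics/z6.png

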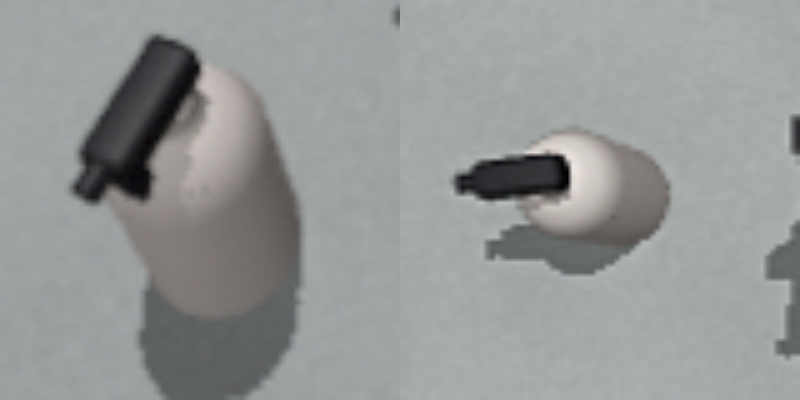

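drive_tool(rows=[{"angular": [-0.038, 0.0086, 0], "translation": [0, 0, 0], "claw": 0.015}, {"angular": [-0.038, 0.0086, 0], "translation": [0, 0, 0], "claw": 0.015}, {"angular": [-0.038, 0.0086, 0], "translation": [0, 0, 0], "claw": 0.015}, {"angular": [-0.038, 0.0086, 0], "translation": [0, 0, 0], "claw": 0.015}, {"angular": [0, 0, 0], "translation": [0.002, 0.0075, -0.0017], "claw": 0.015}, {"angular": [0, 0, 0], "translation": [0.004, 0.015, -0.0033], "claw": 0.015}, {"angular": [0, 0, 0], "translation": [0.006, 0.0225, -0.005], "claw": 0.015}, {"angular": [0, 0, 0], "translation": [0.008, 0.03, -0.0066], "claw": 0.015}])

```text
time: 6.3
tcp_pos: [555.6, -209.1, 330.7]
ee_rot: [1.568, 1.311, 1.614]
wrist_force: [-0.3, -0.2, -6.9]
finger_gap: 0.294
```

drive_tool(rows=[{"angular": [0, 0, 0], "translation": [0.008, 0.03, -0.0066], "claw": 0.015}, {"angular": [0, 0, 0], "translation": [0.008, 0.03, -0.0066], "claw": 0.015}, {"angular": [0, 0, 0], "translation": [0.008, 0.03, -0.0066], "claw": 0.015}, {"angular": [0, 0, 0], "translation": [0.008, 0.03, -0.0066], "claw": 0.015}, {"angular": [0, 0, 0], "translation": [0.008, 0.03, -0.0066], "claw": 0.015}, {"angular": [0, 0, 0], "translation": [0.008, 0.03, -0.0066], "claw": 0.015}, {"angular": [0, 0, 0], "translation": [0.008, 0.03, -0.0066], "claw": 0.015}, {"angular": [0, 0, 0], "translation": [0.008, 0.03, -0.0066], "claw": 0.015}])

```text
time: 7.1
tcp_pos: [489.4, 38.6, 331.0]
ee_rot: [1.57, 1.311, 1.62]
wrist_force: [1.3, 0.4, -7.3]
finger_gap: 0.295
```

```bash
python3 n.py 2.8 15 454 173.4 331
```

```text
p [489.4246  38.6159 330.983 ] t 7.1 F [ 1.2533  0.3511 -7.2614] gap 0.29516665355132327
yaw 2.85515816360582 j [ 0.9215  0.2166 -0.9885  1.8034 -0.0842  1.2171  0.0231]
rotvec [0.001  0.     0.0023] d in cur tool [ 0.035   0.1318 -0.0287] d in target tool [ 0.0353  0.1317 -0.0288]
```

drive_tool(rows=[{"angular": [0, 0, 0], "translation": [0.008, 0.03, -0.0066], "claw": 0.015}, {"angular": [0, 0, 0], "translation": [0.008, 0.03, -0.0066], "claw": 0.015}, {"angular": [0, 0, 0], "translation": [0.008, 0.03, -0.0066], "claw": 0.015}, {"angular": [0, 0, 0], "translation": [0.006, 0.0225, -0.005], "claw": 0.015}, {"angular": [0, 0, 0], "translation": [0.004, 0.014, -0.003], "claw": 0.015}, {"angular": [0, 0, 0], "translation": [0.002, 0.006, -0.001], "claw": 0.015}, {"angular": [0, 0, 0], "translation": [0, 0, 0], "claw": 0.015}, {"angular": [0, 0, 0], "translation": [0, 0, 0], "claw": 0.015}])

```text
time: 7.9
tcp_pos: [455.7, 170.8, 330.3]
ee_rot: [1.567, 1.311, 1.615]
wrist_force: [0.5, -0.1, -7.4]
finger_gap: 0.29
```

```bash
python3 n.py 2.8 15 454 173.4 331; python3 -c "
from h import *
a=snap('side','side6');b=snap('top','top6')
cv2.imwrite('pics/z7.png',cv2.resize(a['frame'][160:310,120:320],None,fx=4,fy=4,interpolation=2)[:,:,::-1])
cv2.imwrite('pics/z8.png',cv2.resize(b['frame'][150:270,130:290],None,fx=5,fy=5,interpolation=2)[:,:,::-1])"
```

```text
p [455.7366 170.7678 330.2562] t 7.9 F [ 0.5274 -0.0943 -7.4334] gap 0.2896469571244185
yaw 2.7730805702404795 j [ 0.7666  0.1491 -1.076   1.8669 -0.1318  1.1402 -0.2006]
rotvec [-0.0002  0.0011  0.0024] d in cur tool [-0.      0.0028 -0.0016] d in target tool [-0.      0.0028 -0.0016]
```

View pics/z7.png

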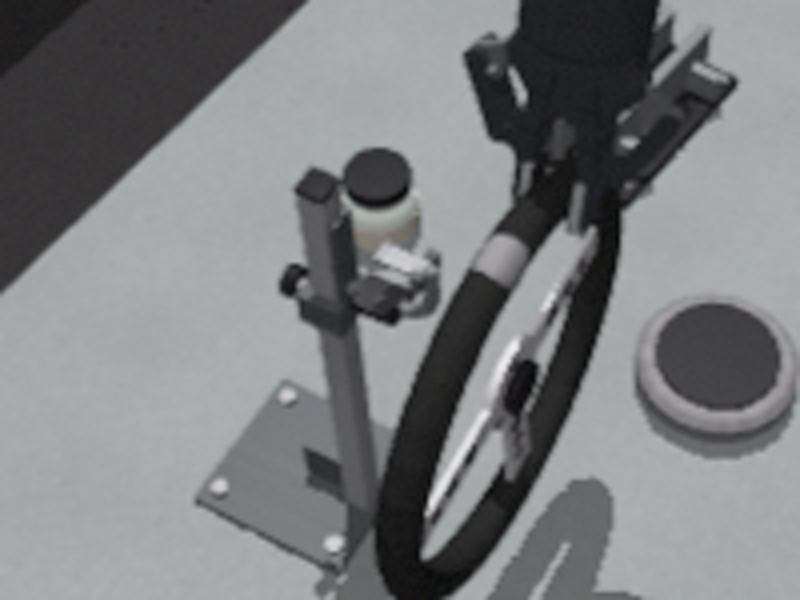

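View pics/z8.png

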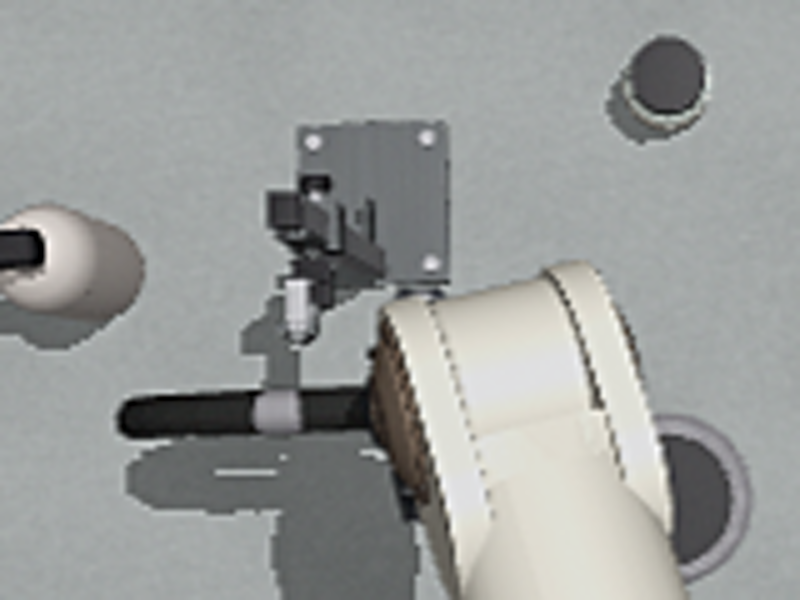

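```bash
python3 - <<'E'
from m import *
t=lambda u,v:((u+.5)/5-.5+130,(v+.5)/5-.5+150); s=lambda u,v:((u+.5)/4-.5+120,(v+.5)/4-.5+160)
print('mark',tri(T,t(278,411),S,s(499,260)))
print('tip',tri(T,t(302,338),S,s(430,262)),tri(T,t(302,332),S,s(430,262)))
print('keep root',tri(T,t(296,285),S,s(400,256)))
print('post top',tri(T,t(282,210),S,s(319,185)), onz(T,*t(282,210),363))
print('left end',onz(T,*t(118,418),235))
for z in(379,375,366): print('mark at z',onz(T,*t(278,411),z),onz(T,*t(278,392),z),onz(T,*t(278,432),z))
print('rim bottom side', onz(S,*s(425,600),95))
E
```

```text
mark (array([451.9, 237.3, 363.4]), np.float64(0.36339860226951753))
tip (array([498.8, 232.7, 326.1]), np.float64(4.891052465578304)) (array([501.1, 232.3, 324.5]), np.float64(1.5815944109923001))
keep root (array([525.9, 235.6, 319. ]), np.float64(8.30598117684199))
post top (array([571.6, 239.4, 358.4]), np.float64(1.3303029060193511e-05)) [571.  238.5 363. ]
left end [447.9 368.8 235. ]
mark at z [451.6 234.  379. ] [462.6 234.3 379. ] [439.5 233.6 379. ]
mark at z [451.6 234.8 375. ] [462.7 235.1 375. ] [439.5 234.5 375. ]
mark at z [451.7 236.7 366. ] [462.8 237.  366. ] [439.5 236.3 366. ]
rim bottom side [460.7 319.9  95. ]
```

drive_tool(rows=[{"angular": [0, 0, 0], "translation": [0.0037, 0.0021, 0], "claw": 0.015}, {"angular": [0, 0, 0], "translation": [0.0037, 0.0021, 0], "claw": 0.015}, {"angular": [0, 0, 0], "translation": [0, 0, 0.005], "claw": 0.015}, {"angular": [0, 0, 0], "translation": [0, 0, 0.01], "claw": 0.015}, {"angular": [0, 0, 0], "translation": [0, 0, 0.01], "claw": 0.015}, {"angular": [0, 0, 0], "translation": [0, 0, 0.005], "claw": 0.015}, {"angular": [0, 0, 0], "translation": [0, 0, 0], "claw": 0.015}])

```text
time: 8.7
tcp_pos: [486.1, 179.8, 324.5]
ee_rot: [1.566, 1.309, 1.616]
wrist_force: [-0.7, -0.5, -6.7]
finger_gap: 0.295
```

```bash
python3 n.py 2.8 15 540.3 181 324; python3 -c "
from h import *
a=snap('side','side7');b=snap('top','top7')
cv2.imwrite('pics/z9.png',np.hstack([cv2.resize(a['frame'][180:300,170:270],None,fx=4,fy=4,interpolation=2),cv2.resize(b['frame'][150:270,150:250],None,fx=4,fy=4,interpolation=2)])[:,:,::-1])"
```

```text
p [486.1088 179.7582 324.5119] t 8.7 F [-0.7223 -0.4756 -6.7336] gap 0.29516907559076355
yaw 2.850658548520369 j [ 0.6826  0.2459 -1.0533  1.8094 -0.0403  1.1292 -0.2833]
rotvec [ 0.0012  0.001  -0.    ] d in cur tool [ 0.0002 -0.0016  0.0542] d in target tool [ 0.0001 -0.0015  0.0542]
```

View pics/z9.png

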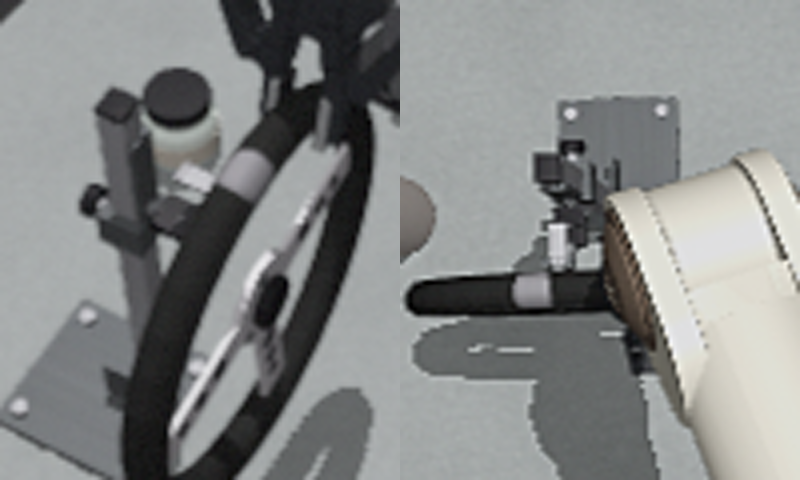

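drive_tool(rows=[{"angular": [0, 0, 0], "translation": [0, 0, 0.004], "claw": 0.015}, {"angular": [0, 0, 0], "translation": [0, 0, 0.004], "claw": 0.015}, {"angular": [0, 0, 0], "translation": [0, 0, 0.004], "claw": 0.015}, {"angular": [0, 0, 0], "translation": [0, 0, 0.004], "claw": 0.015}])

```text
time: 9.2
tcp_pos: [501.4, 180.4, 324.6]
ee_rot: [1.565, 1.311, 1.615]
wrist_force: [1.0, -0.2, -7.4]
finger_gap: 0.296
```

drive_tool(rows=[{"angular": [0, 0, 0], "translation": [0, 0, 0.005], "claw": 0.015}, {"angular": [0, 0, 0], "translation": [0, 0, 0.005], "claw": 0.015}, {"angular": [0, 0, 0], "translation": [0, 0, 0.005], "claw": 0.015}, {"angular": [0, 0, 0], "translation": [0, 0, 0.005], "claw": 0.015}, {"angular": [0, 0, 0], "translation": [0, 0, 0.0], "claw": 0.015}])

```text
time: 9.7
tcp_pos: [521.8, 181.4, 324.5]
ee_rot: [1.564, 1.31, 1.614]
wrist_force: [-0.4, -0.6, -7.3]
finger_gap: 0.297
```

drive_tool(rows=[{"angular": [0, 0, 0], "translation": [0, 0, 0.005], "claw": 0.015}, {"angular": [0, 0, 0], "translation": [0, 0, 0.005], "claw": 0.015}, {"angular": [0, 0, 0], "translation": [0, 0, 0.004], "claw": 0.015}, {"angular": [0, 0, 0], "translation": [0, 0, 0.003], "claw": 0.015}, {"angular": [0, 0, 0], "translation": [0, 0, 0.0], "claw": 0.015}, {"angular": [0, 0, 0], "translation": [0, 0, 0.0], "claw": 0.015}])

```text
time: 10.3
tcp_pos: [537.7, 182.4, 324.4]
ee_rot: [1.568, 1.31, 1.618]
wrist_force: [-0.3, 0.1, -6.9]
finger_gap: 0.297
```

```bash
python3 n.py 2.8 15 540.3 181 324; python3 -c "
from h import *
a=snap('side','side8');b=snap('top','top8')
cv2.imwrite('pics/z10.png',np.hstack([cv2.resize(a['frame'][180:280,160:260],None,fx=4,fy=4,interpolation=2),cv2.resize(b['frame'][160:260,150:250],None,fx=4,fy=4,interpolation=2)])[:,:,::-1])"
```

```text
p [537.7049 182.4403 324.4399] t 10.3 F [-0.2541  0.0556 -6.9489] gap 0.296934119462433
yaw 2.890636593387083 j [ 0.5789  0.3643 -1.001   1.6942  0.0641  1.1584 -0.3502]
rotvec [0.0017 0.0003 0.0014] d in cur tool [ 0.     -0.0016  0.0025] d in target tool [ 0.     -0.0016  0.0025]
```

View pics/z10.png

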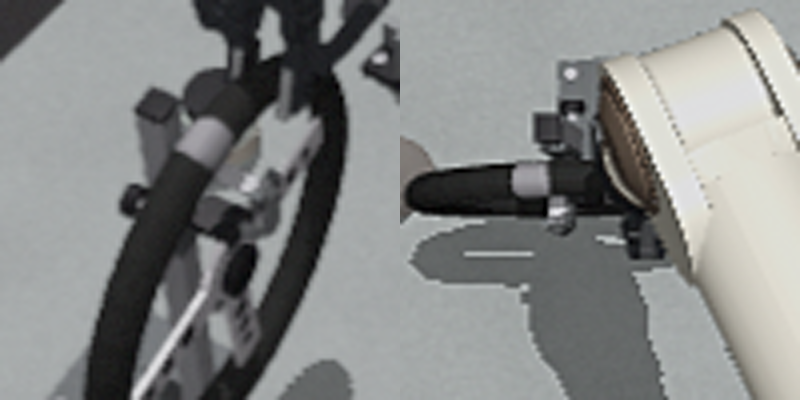

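```bash
python3 - <<'E'
from m import *
t=lambda u,v:((u-400+.5)/4-.5+150,(v+.5)/4-.5+160); s=lambda u,v:((u+.5)/4-.5+160,(v+.5)/4-.5+180)
print('mark',tri(T,t(531,180),S,s(204,142)))
for v in(162,198):print('mark edge',onz(T,*t(531,v),360))
print('post',onz(T,*t(549,129),363),'tip',onz(T,*t(563,234),330),onz(T,*t(563,212),330))
print('left end',onz(T,*t(407,190),225),'post side',onz(S,*s(156,104),363))
E
python3 -c "
import cv2
b=cv2.imread('pics/top8.png');cv2.imwrite('pics/z11.png',cv2.resize(b[182:227,170:215],None,fx=13,fy=13,interpolation=0))"
```

```text
mark (array([532.8, 249.2, 358.9]), np.float64(1.018729033136833))
mark edge [545.7 249.1 360. ]
mark edge [518.8 248.3 360. ]
post [570.2 235.8 363. ] tip [493.6 229.6 330. ] [510.4 230.  330. ]
left end [534.6 381.3 225. ] post side [570.7 242.7 363. ]
```

View pics/z11.png

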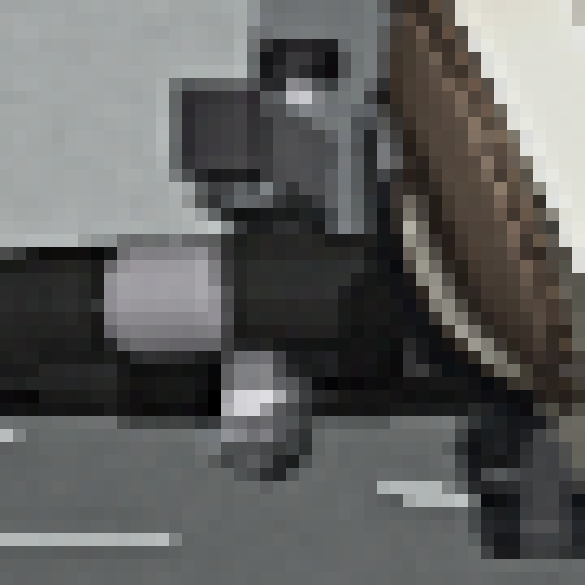

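drive_tool(rows=[{"angular": [0, 0, 0], "translation": [0.003, -0.0008, 0.003], "claw": 0.015}, {"angular": [0, 0, 0], "translation": [0.004, -0.0011, 0], "claw": 0.015}, {"angular": [0, 0, 0], "translation": [0.004, -0.0011, 0], "claw": 0.015}, {"angular": [0, 0, 0], "translation": [0.001, -0.0003, 0], "claw": 0.015}])

```text
time: 10.8
tcp_pos: [540.4, 182.1, 311.2]
ee_rot: [1.572, 1.311, 1.622]
wrist_force: [-0.1, -0.4, -7.3]
finger_gap: 0.295
```

drive_tool(rows=[{"angular": [0, 0, 0], "translation": [0.0014, -0.0004, 0], "claw": 0.015}, {"angular": [0, 0, 0], "translation": [0.0014, -0.0004, 0], "claw": 0.015}])

```text
time: 11.0
tcp_pos: [540.9, 182.4, 309.2]
ee_rot: [1.565, 1.31, 1.616]
wrist_force: [-0.1, -0.1, -8.3]
finger_gap: 0.295
```

drive_tool(rows=[{"angular": [0, 0, 0], "translation": [0.0014, -0.0004, 0], "claw": 0.015}, {"angular": [0, 0, 0], "translation": [0.0014, -0.0004, 0], "claw": 0.015}])

```text
time: 11.2
tcp_pos: [540.9, 182.3, 306.3]
ee_rot: [1.565, 1.311, 1.616]
wrist_force: [0.5, -0.8, -5.8]
finger_gap: 0.297
```

drive_tool(rows=[{"angular": [0, 0, 0], "translation": [0.0014, -0.0004, 0], "claw": 0.015}, {"angular": [0, 0, 0], "translation": [0.0014, -0.0004, 0], "claw": 0.015}])

```text
time: 11.4
tcp_pos: [541.6, 182.7, 304.2]
ee_rot: [1.56, 1.31, 1.61]
wrist_force: [-0.1, -0.6, -0.2]
finger_gap: 0.291
```

drive_tool(rows=[{"angular": [0, 0, 0], "translation": [0.001, -0.0003, 0], "claw": 0.015}])

```text
time: 11.5
tcp_pos: [541.8, 182.8, 303.4]
ee_rot: [1.558, 1.309, 1.608]
wrist_force: [-0.4, -1.0, 1.7]
finger_gap: 0.294
```

```bash
python3 -c "
from h import *
a=snap('side','side9');b=snap('top','top9')
print(readout.get_obs()['wrist_force'],readout.get_obs()['moment'])
cv2.imwrite('pics/z12.png',np.hstack([cv2.resize(a['frame'][190:250,180:240],None,fx=6,fy=6,interpolation=2),cv2.resize(b['frame'][180:240,160:220],None,fx=6,fy=6,interpolation=2)])[:,:,::-1])"
```

```text
[-0.7445675  -0.10922762  0.49444694] [-0.23824893 -0.05444171 -0.09360414]
```

View pics/z12.png

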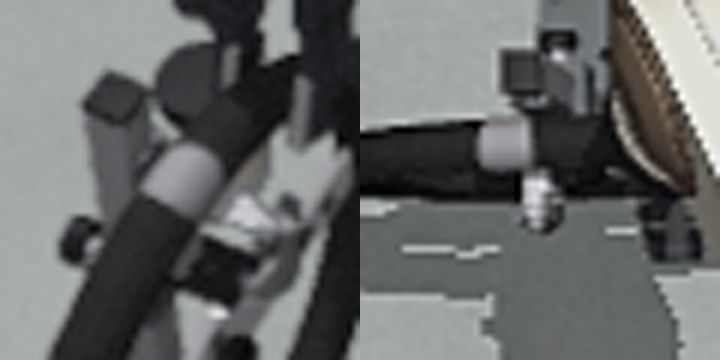

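drive_tool(rows=[{"angular": [0, 0, 0], "translation": [0.001, -0.0003, 0], "claw": 0.015}])

```text
time: 11.7
tcp_pos: [541.8, 182.7, 302.3]
ee_rot: [1.558, 1.31, 1.608]
wrist_force: [1.5, 0.1, 0.3]
finger_gap: 0.29
```

drive_tool(rows=[{"angular": [0, 0, 0], "translation": [0.001, -0.0003, 0], "claw": 0.015}])

```text
time: 11.8
tcp_pos: [541.7, 182.7, 301.0]
ee_rot: [1.558, 1.31, 1.608]
wrist_force: [1.5, -0.1, 1.5]
finger_gap: 0.299
```

drive_tool(rows=[{"angular": [0, 0, 0], "translation": [0.001, -0.0003, 0], "claw": 0.015}])

```text
time: 11.9
tcp_pos: [541.6, 182.7, 299.7]
ee_rot: [1.56, 1.31, 1.61]
wrist_force: [1.2, 0.7, 0.8]
finger_gap: 0.293
```

drive_tool(rows=[{"angular": [0, 0, 0], "translation": [0.001, -0.0003, 0], "claw": 0.015}, {"angular": [0, 0, 0], "translation": [0.001, -0.0003, 0], "claw": 0.015}])

```text
time: 12.1
tcp_pos: [541.3, 182.6, 297.4]
ee_rot: [1.562, 1.31, 1.612]
wrist_force: [1.5, 3.0, 1.5]
finger_gap: 0.294
```

drive_tool(rows=[{"angular": [0, 0, 0], "translation": [0.001, -0.0003, 0], "claw": 0.015}, {"angular": [0, 0, 0], "translation": [0.001, -0.0003, 0], "claw": 0.015}])

```text
time: 12.3
tcp_pos: [541.0, 182.5, 295.2]
ee_rot: [1.565, 1.31, 1.616]
wrist_force: [1.5, 3.2, 2.1]
finger_gap: 0.291
```

drive_tool(rows=[{"angular": [0, 0, 0], "translation": [0.001, -0.0003, 0], "claw": 0.015}, {"angular": [0, 0, 0], "translation": [0.001, -0.0003, 0], "claw": 0.015}])

```text
time: 12.5
tcp_pos: [540.5, 182.5, 292.9]
ee_rot: [1.568, 1.31, 1.619]
wrist_force: [0.5, 3.3, 2.4]
finger_gap: 0.295
```

```bash
python3 -c "
from h import *
a=snap('side','side10');b=snap('top','top10')
print(readout.get_obs()['wrist_force'],readout.get_obs()['moment'])
cv2.imwrite('pics/z13.png',np.hstack([cv2.resize(a['frame'][180:280,160:260],None,fx=4,fy=4,interpolation=2),cv2.resize(b['frame'][160:260,140:240],None,fx=4,fy=4,interpolation=2)])[:,:,::-1])"
```

```text
[1.01456911 3.09265268 3.48832045] [ 0.56020409 -0.11072679 -0.13484543]
```

View pics/z13.png

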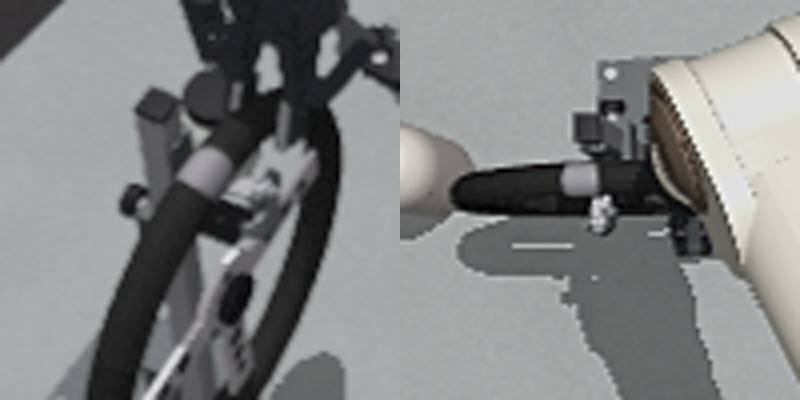

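drive_tool(rows=[{"angular": [0, 0, 0], "translation": [0.001, -0.0003, 0], "claw": 0.015}, {"angular": [0, 0, 0], "translation": [0.001, -0.0003, 0], "claw": 0.015}])

```text
time: 12.8
tcp_pos: [541.0, 181.5, 290.7]
ee_rot: [1.566, 1.311, 1.616]
wrist_force: [0.3, 0.7, 3.1]
finger_gap: 0.294
```

drive_tool(rows=[{"angular": [0, 0, 0], "translation": [0.001, -0.0003, 0], "claw": 0.015}, {"angular": [0, 0, 0], "translation": [0.001, -0.0003, 0], "claw": 0.015}])

```text
time: 13.0
tcp_pos: [541.3, 181.1, 288.6]
ee_rot: [1.565, 1.311, 1.614]
wrist_force: [1.7, 0.4, 2.7]
finger_gap: 0.297
```

drive_tool(rows=[{"angular": [0, 0, 0], "translation": [0.001, -0.0003, 0], "claw": 0.015}, {"angular": [0, 0, 0], "translation": [0.001, -0.0003, 0], "claw": 0.015}])

```text
time: 13.2
tcp_pos: [541.5, 181.1, 286.6]
ee_rot: [1.563, 1.311, 1.613]
wrist_force: [2.6, 0.2, 3.6]
finger_gap: 0.293
```

drive_tool(rows=[{"angular": [0, 0, 0], "translation": [0.001, -0.0003, 0], "claw": 0.015}, {"angular": [0, 0, 0], "translation": [0.001, -0.0003, 0], "claw": 0.015}])

```text
time: 13.4
tcp_pos: [541.5, 181.2, 284.6]
ee_rot: [1.563, 1.311, 1.613]
wrist_force: [2.7, -0.7, 2.7]
finger_gap: 0.295
```

drive_tool(rows=[{"angular": [0, 0, 0], "translation": [0.001, -0.0003, 0], "claw": 0.015}, {"angular": [0, 0, 0], "translation": [0.001, -0.0003, 0], "claw": 0.015}])

```text
time: 13.6
tcp_pos: [541.5, 181.4, 282.6]
ee_rot: [1.563, 1.311, 1.612]
wrist_force: [5.4, -0.1, 2.5]
finger_gap: 0.294
```

drive_tool(rows=[{"angular": [0, 0, 0], "translation": [0.001, -0.0003, 0], "claw": 0.015}, {"angular": [0, 0, 0], "translation": [0.001, -0.0003, 0], "claw": 0.015}])

```text
time: 13.8
tcp_pos: [541.5, 181.5, 280.5]
ee_rot: [1.562, 1.31, 1.612]
wrist_force: [4.8, -0.2, 2.6]
finger_gap: 0.296
```

drive_tool(rows=[{"angular": [0, 0, 0], "translation": [0.001, -0.0003, 0], "claw": 0.015}, {"angular": [0, 0, 0], "translation": [0.001, -0.0003, 0], "claw": 0.015}])

```text
time: 14.0
tcp_pos: [541.7, 181.5, 278.4]
ee_rot: [1.561, 1.31, 1.611]
wrist_force: [5.8, 1.2, 1.3]
finger_gap: 0.297
```

drive_tool(rows=[{"angular": [0, 0, 0], "translation": [0.001, -0.0003, 0], "claw": 0.015}, {"angular": [0, 0, 0], "translation": [0.001, -0.0003, 0], "claw": 0.015}])

```text
time: 14.2
tcp_pos: [541.4, 181.5, 276.4]
ee_rot: [1.563, 1.31, 1.613]
wrist_force: [5.0, 0.6, 4.1]
finger_gap: 0.295
```

drive_tool(rows=[{"angular": [0, 0, 0], "translation": [0.001, -0.0003, 0], "claw": 0.015}, {"angular": [0, 0, 0], "translation": [0.001, -0.0003, 0], "claw": 0.015}])

```text
time: 14.4
tcp_pos: [541.3, 181.5, 274.3]
ee_rot: [1.563, 1.31, 1.613]
wrist_force: [7.2, 1.1, 1.7]
finger_gap: 0.293
```

drive_tool(rows=[{"angular": [0, 0, 0], "translation": [0.001, -0.0003, 0], "claw": 0.015}, {"angular": [0, 0, 0], "translation": [0.001, -0.0003, 0], "claw": 0.015}])

```text
time: 14.6
tcp_pos: [542.5, 180.8, 271.9]
ee_rot: [1.556, 1.31, 1.604]
wrist_force: [10.2, 1.9, -1.6]
finger_gap: 0.298
```

drive_tool(rows=[{"angular": [0, 0, 0], "translation": [0.001, -0.0003, 0], "claw": 0.015}, {"angular": [0, 0, 0], "translation": [0.001, -0.0003, 0], "claw": 0.015}])

```text
time: 14.8
tcp_pos: [542.5, 180.5, 269.8]
ee_rot: [1.556, 1.311, 1.605]
wrist_force: [9.3, 1.4, -0.7]
finger_gap: 0.293
```

drive_tool(rows=[{"angular": [0, 0, 0], "translation": [0.001, -0.0003, 0], "claw": 0.015}])

```text
time: 14.9
tcp_pos: [542.6, 180.5, 268.7]
ee_rot: [1.556, 1.311, 1.605]
wrist_force: [10.6, 0.9, -0.6]
finger_gap: 0.294
```

```bash
python3 -c "
from h import *
a=snap('side','side11');b=snap('top','top11')
print(readout.get_obs()['wrist_force'],readout.get_obs()['moment'])
cv2.imwrite('pics/z14.png',np.hstack([cv2.resize(a['frame'][180:280,160:260],None,fx=4,fy=4,interpolation=2),cv2.resize(b['frame'][160:260,140:240],None,fx=4,fy=4,interpolation=2)])[:,:,::-1])"
```

```text
[ 9.32145013  0.69888665 -1.3062928 ] [-0.33085087 -1.69075296 -1.15615721]
```

View pics/z14.png

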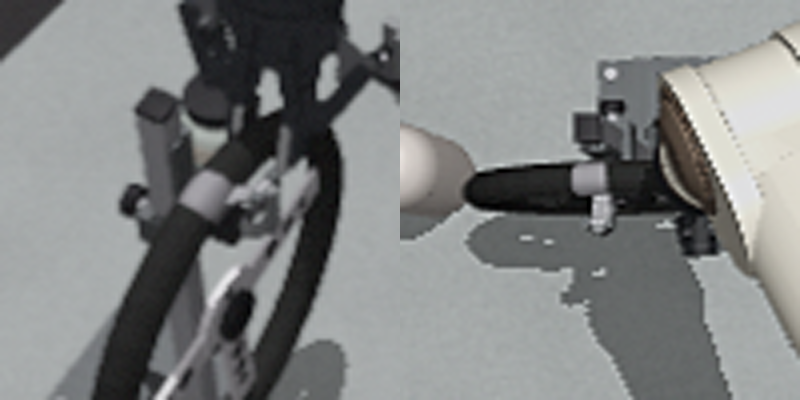

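drive_tool(rows=[{"angular": [0, 0, 0], "translation": [0, 0, 0.001], "claw": 0.015}])

```text
time: 15.1
tcp_pos: [543.4, 180.3, 268.6]
ee_rot: [1.558, 1.311, 1.606]
wrist_force: [9.8, 1.7, -4.0]
finger_gap: 0.295
```

drive_tool(rows=[{"angular": [0, 0, 0], "translation": [0, 0, 0.001], "claw": 0.015}])

```text
time: 15.2
tcp_pos: [540.9, 180.0, 266.9]
ee_rot: [1.585, 1.313, 1.636]
wrist_force: [-1.4, -0.2, -8.0]
finger_gap: 0.297
```

drive_tool(rows=[{"angular": [0, 0, 0], "translation": [0.001, -0.0003, 0], "claw": 0.015}])

```text
time: 15.3
tcp_pos: [539.7, 180.0, 265.2]
ee_rot: [1.593, 1.313, 1.645]
wrist_force: [-1.2, 0.0, -8.1]
finger_gap: 0.299
```

drive_tool(rows=[{"angular": [0, 0, 0], "translation": [0, 0, 0], "claw": 0.015}, {"angular": [0, 0, 0], "translation": [0, 0, 0], "claw": 0.015}])

```text
time: 15.5
tcp_pos: [541.5, 181.1, 266.7]
ee_rot: [1.578, 1.311, 1.629]
wrist_force: [0.2, 0.4, -8.5]
finger_gap: 0.299
```

```bash
python3 n.py 2.8 15 541 181 260; python3 -c "
from h import *
a=snap('side','side12');b=snap('top','top12')
print(readout.get_obs()['wrist_force'],readout.get_obs()['moment'])
cv2.imwrite('pics/z15.png',np.hstack([cv2.resize(a['frame'][180:280,160:260],None,fx=4,fy=4,interpolation=2),cv2.resize(b['frame'][160:260,140:240],None,fx=4,fy=4,interpolation=2)])[:,:,::-1])"
```

```text
p [541.456  181.0674 266.6986] t 15.5 F [ 0.242   0.4474 -8.5064] gap 0.29872654760777095
yaw 2.954545517914967 j [ 0.5434  0.4285 -0.9666  1.7572  0.1175  1.0522 -0.367 ]
rotvec [ 0.0022 -0.0024  0.0024] d in cur tool [ 0.0065 -0.0018 -0.0004] d in target tool [ 0.0065 -0.0018 -0.0005]
[ 0.51815346  1.23183345 -7.36803815] [-0.93729912 -0.05742404  0.05106944]
```

View pics/z15.png

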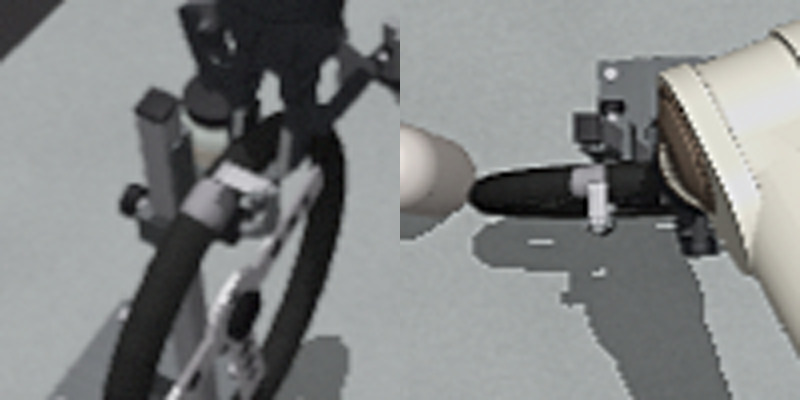

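drive_tool(rows=[{"angular": [0, 0, 0], "translation": [0.001, -0.0003, 0], "claw": 0.015}, {"angular": [0, 0, 0], "translation": [0.001, -0.0003, 0], "claw": 0.015}])

```text
time: 15.8
tcp_pos: [542.9, 181.1, 265.7]
ee_rot: [1.566, 1.311, 1.617]
wrist_force: [-0.2, -0.2, -6.8]
finger_gap: 0.297
```

drive_tool(rows=[{"angular": [0, 0, 0], "translation": [0.001, -0.0003, 0], "claw": 0.015}])

```text
time: 15.9
tcp_pos: [543.0, 181.1, 264.7]
ee_rot: [1.566, 1.311, 1.617]
wrist_force: [0.3, -0.4, -7.3]
finger_gap: 0.297
```

drive_tool(rows=[{"angular": [0, 0, 0], "translation": [0.001, -0.0003, 0], "claw": 0.015}])

```text
time: 16.0
tcp_pos: [543.0, 181.0, 263.6]
ee_rot: [1.566, 1.311, 1.617]
wrist_force: [0.0, -0.1, -6.3]
finger_gap: 0.294
```

drive_tool(rows=[{"angular": [0, 0, 0], "translation": [0.0007, -0.0002, 0], "claw": 0.015}])

```text
time: 16.1
tcp_pos: [543.0, 181.0, 262.9]
ee_rot: [1.566, 1.311, 1.617]
wrist_force: [0.2, -0.6, -7.1]
finger_gap: 0.297
```

drive_tool(rows=[{"angular": [0, 0, 0], "translation": [0.0007, -0.0002, 0], "claw": 0.015}])

```text
time: 16.2
tcp_pos: [543.0, 181.1, 262.3]
ee_rot: [1.566, 1.311, 1.616]
wrist_force: [-0.1, -0.8, -5.9]
finger_gap: 0.297
```

drive_tool(rows=[{"angular": [0, 0, 0], "translation": [0.0007, -0.0002, 0], "claw": 0.015}])

```text
time: 16.3
tcp_pos: [543.1, 181.1, 261.7]
ee_rot: [1.565, 1.31, 1.615]
wrist_force: [-1.4, -0.9, -5.0]
finger_gap: 0.298
```

drive_tool(rows=[{"angular": [0, 0, 0], "translation": [0.0007, -0.0002, 0], "claw": 0.015}])

```text
time: 16.4
tcp_pos: [543.2, 181.1, 261.1]
ee_rot: [1.565, 1.31, 1.615]
wrist_force: [-0.5, -1.2, -2.7]
finger_gap: 0.292
```

drive_tool(rows=[{"angular": [0, 0, 0], "translation": [0.0007, -0.0002, 0], "claw": 0.015}])

```text
time: 16.5
tcp_pos: [543.2, 181.1, 260.5]
ee_rot: [1.564, 1.31, 1.615]
wrist_force: [-1.8, -2.4, -0.7]
finger_gap: 0.294
```

drive_tool(rows=[{"angular": [0, 0, 0], "translation": [0.0007, -0.0002, -0.001], "claw": 0.015}])

```text
time: 16.6
tcp_pos: [542.9, 181.1, 260.0]
ee_rot: [1.559, 1.31, 1.609]
wrist_force: [0.1, -2.1, -0.9]
finger_gap: 0.295
```

drive_tool(rows=[{"angular": [0, 0, 0], "translation": [0.0007, -0.0002, -0.001], "claw": 0.015}])

```text
time: 16.7
tcp_pos: [542.6, 181.2, 259.7]
ee_rot: [1.553, 1.309, 1.602]
wrist_force: [2.6, -0.3, 0.6]
finger_gap: 0.295
```

drive_tool(rows=[{"angular": [0, 0, 0], "translation": [0, 0, 0], "claw": 0.015}, {"angular": [0, 0, 0], "translation": [0, 0, 0], "claw": 0.015}])

```text
time: 16.9
tcp_pos: [542.2, 181.4, 259.6]
ee_rot: [1.556, 1.309, 1.606]
wrist_force: [2.0, 1.1, 0.0]
finger_gap: 0.293
```

```bash
python3 n.py 2.8 15 541 181 260; python3 -c "
from h import *
a=snap('side','side13');b=snap('top','top13')
print(readout.get_obs()['wrist_force'],readout.get_obs()['moment'])
cv2.imwrite('pics/z16.png',np.hstack([cv2.resize(a['frame'][180:280,160:260],None,fx=4,fy=4,interpolation=2),cv2.resize(b['frame'][160:260,140:240],None,fx=4,fy=4,interpolation=2)])[:,:,::-1])"
```

```text
p [542.2359 181.3954 259.5567] t 16.9 F [1.9623 1.0577 0.038 ] gap 0.29317963661268076
yaw 2.819600249921815 j [ 0.5417  0.4336 -0.9633  1.7689  0.1224  1.0308 -0.3689]
rotvec [0.0013 0.0036 0.0005] d in cur tool [-0.0005 -0.0002 -0.0013] d in target tool [-0.0005 -0.0002 -0.0013]
[ 3.0182231  -0.74921618  0.58966895] [-0.0109072  -0.56867491 -0.39342754]
```

View pics/z16.png

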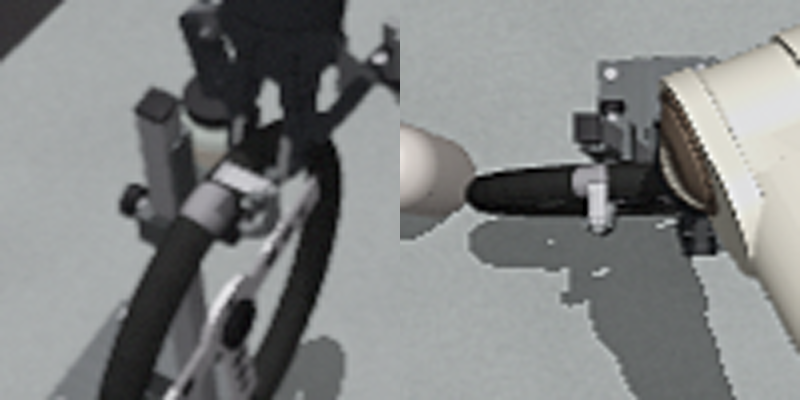

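drive_tool(rows=[{"angular": [0, 0, 0], "translation": [0.0003, 0, 0.001], "claw": 0.015}, {"angular": [0, 0, 0], "translation": [0, 0, 0], "claw": 0.015}, {"angular": [0, 0, 0], "translation": [0, 0, 0], "claw": 0.015}, {"angular": [0, 0, 0], "translation": [0, 0, 0], "claw": 0.015}, {"angular": [0, 0, 0], "translation": [0, 0, 0], "claw": 0.015}])

```text
time: 17.5
tcp_pos: [542.1, 181.5, 258.7]
ee_rot: [1.564, 1.31, 1.615]
wrist_force: [0.2, 0.6, 5.2]
finger_gap: 0.296
```

drive_tool(rows=[{"angular": [0, 0, 0], "translation": [-0.001, 0.0003, 0], "claw": 0.015}, {"angular": [0, 0, 0], "translation": [0, 0, 0], "claw": 0.015}, {"angular": [0, 0, 0], "translation": [0, 0, 0], "claw": 0.015}, {"angular": [0, 0, 0], "translation": [0, 0, 0], "claw": 0.015}])

```text
time: 17.9
tcp_pos: [541.9, 181.3, 259.2]
ee_rot: [1.566, 1.31, 1.617]
wrist_force: [2.4, 2.9, 0.5]
finger_gap: 0.294
```

drive_tool(rows=[{"angular": [0, 0, 0], "translation": [0, 0, 0], "claw": 0.028}, {"angular": [0, 0, 0], "translation": [0, 0, 0], "claw": 0.031}, {"angular": [0, 0, 0], "translation": [0, 0, 0], "claw": 0.035}, {"angular": [0, 0, 0], "translation": [0, 0, 0], "claw": 0.045}, {"angular": [0, 0, 0], "translation": [0, 0, 0], "claw": 0.06}, {"angular": [0, 0, 0], "translation": [0, 0, 0], "claw": 0.075}, {"angular": [0, 0, 0], "translation": [0, 0, 0], "claw": 0.075}])

```text
time: 18.6
tcp_pos: [542.0, 181.0, 259.4]
ee_rot: [1.566, 1.311, 1.617]
wrist_force: [-0.5, 0.0, -0.1]
finger_gap: 0.874
```

```bash
python3 -c "
from h import *
a=snap('side','side14');b=snap('top','top14')
print(readout.get_obs()['wrist_force'],readout.get_obs()['moment'])
cv2.imwrite('pics/z17.png',np.hstack([cv2.resize(a['frame'][180:280,160:260],None,fx=4,fy=4,interpolation=2),cv2.resize(b['frame'][160:260,140:240],None,fx=4,fy=4,interpolation=2)])[:,:,::-1])"
```

```text
[ 0.23680599  0.17960585 -0.0405824 ] [-0.29682043 -0.06905538  0.05919109]
```

View pics/z17.png

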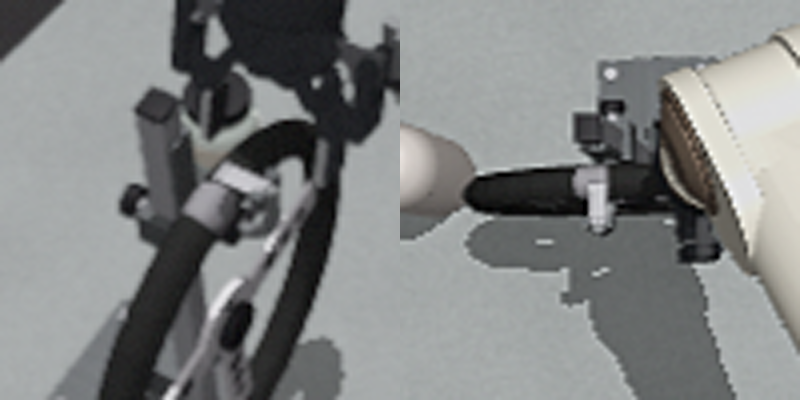

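drive_tool(rows=[{"angular": [0, 0, 0], "translation": [-0.005, 0, 0], "claw": 0.08}, {"angular": [0, 0, 0], "translation": [-0.01, 0, 0], "claw": 0.08}, {"angular": [0, 0, 0], "translation": [-0.015, 0, 0], "claw": 0.08}, {"angular": [0, 0, 0], "translation": [-0.02, 0, 0], "claw": 0.08}, {"angular": [0, 0, 0], "translation": [-0.025, 0, 0], "claw": 0.08}, {"angular": [0, 0, 0], "translation": [-0.025, 0, 0], "claw": 0.08}, {"angular": [0, 0, 0], "translation": [-0.02, -0.01, 0], "claw": 0.08}, {"angular": [0, 0, 0], "translation": [-0.02, -0.01, 0], "claw": 0.08}])

```text
time: 19.5
tcp_pos: [544.8, 125.6, 392.1]
ee_rot: [1.557, 1.311, 1.608]
wrist_force: [1.0, 0.2, -0.8]
finger_gap: 0.934
```

drive_tool(rows=[{"angular": [0, 0, 0], "translation": [-0.01, -0.03, 0], "claw": 0.08}, {"angular": [0, 0, 0], "translation": [0, -0.03, 0], "claw": 0.08}, {"angular": [0, 0, 0], "translation": [0, -0.03, 0], "claw": 0.08}, {"angular": [0, 0, 0], "translation": [0, -0.02, 0], "claw": 0.08}, {"angular": [0, 0, 0], "translation": [0, 0, 0], "claw": 0.08}, {"angular": [0, 0, 0], "translation": [0, 0, 0], "claw": 0.08}, {"angular": [0, 0, 0], "translation": [0, 0, 0], "claw": 0.08}, {"angular": [0, 0, 0], "translation": [0, 0, 0], "claw": 0.08}])

```text
time: 20.3
tcp_pos: [550.1, 18.8, 371.7]
ee_rot: [1.562, 1.311, 1.615]
wrist_force: [0.8, 0.4, 0.3]
finger_gap: 0.932
```

drive_tool(rows=[{"angular": [0, 0, 0], "translation": [0, 0, 0], "claw": 0.08}, {"angular": [0, 0, 0], "translation": [0, 0, 0], "claw": 0.08}, {"angular": [0, 0, 0], "translation": [0, 0, 0], "claw": 0.08}, {"angular": [0, 0, 0], "translation": [0, 0, 0], "claw": 0.08}, {"angular": [0, 0, 0], "translation": [0, 0, 0], "claw": 0.08}, {"angular": [0, 0, 0], "translation": [0, 0, 0], "claw": 0.08}, {"angular": [0, 0, 0], "translation": [0, 0, 0], "claw": 0.08}, {"angular": [0, 0, 0], "translation": [0, 0, 0], "claw": 0.08}])

```text
time: 21.1
tcp_pos: [550.1, 17.0, 370.9]
ee_rot: [1.566, 1.311, 1.616]
wrist_force: [0.3, -0.5, 0.3]
finger_gap: 0.941
```

```bash
python3 -c "
from h import *
a=snap('side','side15');b=snap('top','top15');c=snap('top','top16')
print(np.abs(b['frame'].astype(int)-c['frame'])[160:260,140:240].mean())
cv2.imwrite('pics/z18.png',np.hstack([cv2.resize(a['frame'][180:280,160:260],None,fx=4,fy=4,interpolation=2),cv2.resize(b['frame'][160:260,140:240],None,fx=4,fy=4,interpolation=2)])[:,:,::-1])"
```

```text
0.6159
```

View pics/z18.png

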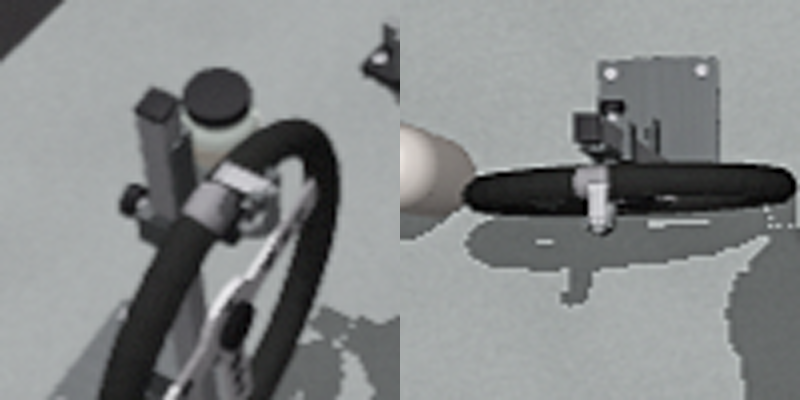

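View pics/side15.png

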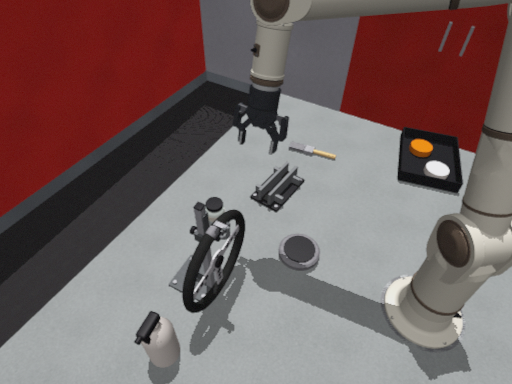

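```bash
python3 -c "
from m import *
a=np.load('pics/top15.npz');b=np.load('pics/top16.npz')
print(np.abs(a['frame'].astype(int)-b['frame'])[230:260,20:100].mean())
t=lambda u,v:((u-400+.5)/4-.5+140,(v+.5)/4-.5+160)
print(onz(T,*t(465,192),161),onz(T,*t(797,187),161))
print(arm.job_done())"
```

```text
0.8322222222222222
[537.8 384.6 161. ] [543.7  92.5 161. ]
the job is handed in; nothing more can be done
None
```

The wheel is hanging in the J-hook with the keeper shut above the rim, and I handed the job in at about 21 s of the 72 s allowed. The hand-in gave no verdict.

**What I did**
- I gripped the rim about 30° to one side of 12 o'clock, with the tool tilted 15° away from the stand, and lifted it about 76 mm straight up.
- I brought the wheel over the hook tip from the front and pressed it down in steps of 1 to 1.4 mm. The hook felt 8–12 N while the keeper opened.
- The rim caught on the keeper late in the press, so I moved it 2 mm towards the back plate and the keeper snapped shut.
- I then lowered it until the hook carried about 7–12 N, held that for over 0.3 s, released slowly and backed away.

**Last checks**
- **Keeper and rim:** the last pictures show the keeper level above the rim.
- **Position:** the wheel spans y = 92 to 385 mm. Its centre is about 239 mm, 2–3 mm from the hook's line. In the stand's frame, x is about -15 mm; earlier estimates put it at -18 to -20 mm. Both are inside the allowed range.
- **Height:** I did not measure the final height separately. From the tool height, the centre was about 160 mm up when seated.
- **At rest:** two pictures 0.05 s apart differed only by image noise.
- **Gripper and bystanders:** the gripper is empty and over 100 mm clear of the wheel. In the last side picture the spray, jar, pad and brush look unmoved; I did not measure them.

**What disagreed**
- The two cameras gave heights about 5 mm low at the post top, so I relied on the contact force for the final seating.
- The wheel turned about 4–5° in the grip during the lift. This had no effect on the hang.

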